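# Snap a jar lid home with the counter's spring lid press

### The job

Snap the loose lid onto the jar with the spring lid press. First press the black roller on the red bar down until you feel the catch take hold and let go so that the bar stays cocked by itself, then slide the jar fully home under the striker by its blue push plate, then press the yellow trigger roller down so that the striker knocks the lid fully on, and take the hand away. Never push on the press harder than 25 N, never let the striker snap down while the jar is not under it, and leave everything else on the counter where it stands.

Things in the scene. Friction and masses are not known exactly. Their poses are not given: they have to be found in the camera images.
- press: Lid press fixed to the counter: grey base 100 mm (x) by 380 mm (y), 12 mm thick, green uprights. Origin at counter height under the red bar's pivot (114 mm up). z up; +y along the bar to the steel striker head (108 mm from the origin), -y to the thumb roller (85 mm) and trigger (223 mm); the shuttle slides in along +x, away from the robot.
- pad (a point): Centre of the black rubber thumb roller (22 mm thick, 50 mm long in x, turns freely) on the red bar's tail; its axis is about 139 mm above the counter at rest, its top 11 mm higher. Moves on an 85 mm arc about the pivot: 27 to 45 mm down (under 8 mm in y) until cocked. Push needed here: 5 N at first, growing to 9 N, then 8 to 14 N while the cross pin rides down the claw's ramp.
- pin (a point): Steel cross pin (8 mm thick, 34 mm in x) at the tail end of the red bar, 130 mm from the pivot, that the steel claw catches. The catch's depth is a hidden setting, differing by up to 16 mm at the roller, so feel for it: the claw clicks over the pin (force drops), then 1 mm lower a rubber bumper adds 4 N per mm. At 17 to 20 N on the roller the pin is past the catch; let go sooner and the bar springs back.
- striker (a joint): Angle of the red bar, rad: 0 at rest with the striker head down, growing as the roller is pressed. Held by the catch it reads somewhere from 0.32 to 0.52.
- trigger (a point): Centre of the yellow trigger roller (22 mm thick, 44 mm long in x, turns freely), 90 mm above the counter, its top 11 mm higher. Pressing it down swings the claw off the pin: needs 1 to 4 N, trips after 12 to 28 mm, end stop at 38 mm. Springs back. The steel claw stands up to 135 mm high, from 70 mm inward (+y) of this point.
- push_plate (a point): Point on the outer (-x) face of the blue upright push plate of the shuttle, at the middle of its width (50 mm in y), 62 mm above the counter; the plate is 12 mm thick and its top is 78 mm above the counter. Push it in the press's +x.
- shuttle (a joint): Travel of the aluminium shuttle that carries the jar, m: about 0 to 0.01 at the start, 0.065 fully home, where it meets a rubber stop (2.5 N more per mm), with the jar under the striker head. Slides with about 3 N of friction. With the bar not cocked, the striker head blocks the jar's lid.
- lid (a joint): How far the black lid (60 mm across, top 76 mm above the counter at the start) has gone down onto the blue jar, m: 0 loose, 0.006 fully on.
- jar_pink: Bystander, leave alone: closed red jar with black lid, 60 mm across, 50 mm tall. Origin at the centre of its underside.
- jar_teal: Bystander, leave alone: closed green jar with black lid, 60 mm across, 50 mm tall. Origin at the centre of its underside.
- balm_tin: Bystander, leave alone: flat metal tin, 50 mm across, 18 mm tall. Origin at the centre of its underside.
- marker: Bystander, leave alone: black marker pen lying down, 100 x 14 x 14 mm. Origin at the centre of its underside.
- soap_bar: Bystander, leave alone: yellow soap bar 85 x 55 x 28 mm. Origin at the centre of its underside.
- stick_pot: Bystander, leave alone: paper-covered pot of wooden sticks, 64 mm across, 135 mm tall in all. Origin at the centre of its underside.
- tub: Bystander, leave alone: black and white tub, 92 mm across, 102 mm tall. Origin at the centre of its underside.

How it is judged (in metres and radians):
On the way, in this order (a step that is already met when the one before it is completed fails the run):
1. the bar stays cocked on its catch with nothing of the robot touching the press, for half a second (value of joint striker above 0.3 rad and contact force between each of the fingers, the arm and press below 0.5 N), for 0.5 s.
2. the shuttle is fully home with the bar still cocked and the lid still loose (value of joint shuttle above 0.061 m and value of joint striker above 0.3 rad and value of joint lid below 0.002 m), for 0.2 s.
3. the striker has come down and the lid is fully on (value of joint lid above 0.0045 m and value of joint striker below 0.06 rad and value of joint shuttle above 0.06 m), for 0.2 s.
At the end, for the whole second after the job is handed in: The lid is at least 4.5 of its 6 mm down, the striker bar is down at rest (below 0.06 rad), the shuttle is home within 5 mm, and the robot touches no part of the press (all of step 3 and value of joint striker above -0.02 rad and contact force between each of the fingers, the arm and press below 0.5 N).
It fails at once if the robot pushes on the press harder than 25 N (contact force between any of the fingers, the arm and press above 25 N).
It fails at once if the striker snaps down while the jar is not under it (value of joint shuttle below 0.05 m and velocity of joint striker below -7.5 rad/s).
It fails at once if a bystander is shifted by more than 25 mm or tipped (distance of any of jar_pink, jar_teal, balm_tin, marker, soap_bar, stick_pot, tub from where it was at the start of the episode above 0.025 m or angle between any of jar_pink, jar_teal, balm_tin, marker, soap_bar, stick_pot, tub's own z axis and vertical above 0.3 rad).
It also fails if it takes over 58 s, if anything falls off the work surface, if the arm or the gripper's body presses on something with over 40 N, if the wrist force passes 120 N, or if a joint passes its speed limit or range.

### The arm

A 7-joint arm with a two-finger parallel gripper is mounted at the origin on the work surface. World frame = base frame: x ahead of the robot, y to its left, z up, the work surface at z = 0. Lengths are in m, angles in degrees, forces in N, time in s.
With the tool pointing down it reaches from about 0.425 to 1.025 m from the base axis. Payload 3.6 kg.
Tool frame: the origin (TCP) lies midway between the tips of the shut fingers; the grasp point (between the pads) lies 19 mm behind it; z points along the fingers, y is the line along which they close (so a half turn about z gives the same grasp; the last joint's range is limited). The gripper opens to 85 mm and grips with 20 to 120 N. Pads are 22 mm wide; open, the fingers measure 114 mm over their backs; the gripper's body (76 mm by 85 mm) begins 54 mm behind the grasp point. The pads swing forward as they close: fully open they stand 13 mm farther back than shut.
Start: joints at [-80.415, 33.873, 2.773, 92.16, -1.908, 54.013, -1.931], TCP at [0.187, 0.7, 0.231] pointing down, gripper open.
Joint ranges: [-153.93, 153.93], [-27.13, 128.08], [-72.61, 78.16], [10.71, 143.7], [-87.88, 267.88], [4.46, 118.87], [-176.78, 176.78]. Speed limits (degrees/s): [147.25, 147.25, 180, 180, 180, 180, 180].

### API

Orientations are given as [roll, pitch, yaw] about the fixed x, y, z axes, in that order (R = Rz(yaw) Ry(pitch) Rx(roll)).
In Python, from workcell import ctrl, get_image, camera_params, close_job gives the robot as it stands.
- The arm moves only by the shell command python3 -m jog 'ROWS' [FORCE]. ROWS is JSON, a list that holds one entry, the list of rows, each a list of 7 numbers: the turn, a rotation vector about the tool's x, y, z in units of 90 degrees (1.0 is 90 degrees), then the shift along the tool's x, y, z in units of 40 cm (1.0 is 40 cm), then the gripper command: -1 is shut, 1 is fully open, values between are in proportion. In form: [[[wx, wy, wz, tx, ty, tz, hand], ...]]. A call has 1 to 5 rows; each row is the pose to reach, as a shift and turn from the pose commanded when the call began, along the tool's axes at that moment; what a row does not reach only later rows make up. A row lasts 1/10 s, in which the tool goes at most 50 mm and 8.59 degrees, less where a joint would pass 70% of its speed; a pose out of reach is approached as far as the arm can. A call with a number of a shift or a turn outside -1 to 1 is refused whole. A call with a gripper value outside its range is refused whole. The fingers move at their own pace and stop on an object; FORCE is the grip in N (left out, the last holds). Time passes only in rows, so rows that repeat a pose let the fingers close. It gives the time, the measured TCP pose, the force, the opening and the grip force at its end, in the units of the state.
- ctrl.read_state(): the state, without advancing time (a new reading comes with each control period).
- get_image(name): name is "side" or "top" or "wrist"; returns (picture, depth): 420x560x3 uint8, blue, green, red; 420x560 float32, m along the optical axis (not along the pixel's ray), 0 where there is no reading.
- camera_params(name): a dict with "K" (3x3 intrinsics, pixels), "k1" (the pictures are not rectified: a ray, as slopes to the right and down, at radius r is drawn at 1 + k1 r^2 times it, then the intrinsics apply), "cam_to_world" (4x4, takes a point from camera to world coordinates). Camera axes: x right, y down, z forward; pixel columns grow to the right and rows downward; lengths in m; the calibration is good to about 2 mm. A picture is of the moment at which its call begins: read the wrist's pose just before it. camera_params takes no time and is no camera call; for the wrist camera it gives the pose at the moment of the call.
- close_job(): hands the job in; it is judged then, once.
The state is a dict: "time_s": time; "joints": joint angles; "qd": joint speeds; "effort": joint torques, N m; "tool_pos": TCP position; "tcp_rot": TCP orientation; "force": force on the tool from outside, world axes, zero at the start; "moment": the same for the moment, N m; "width": finger opening in m; "gripper_force": force on a finger pad.
Only numpy, scipy, OpenCV 4.12 (cv2) and the standard library are available. Lean on these libraries where they do the work, as an engineer would, in place of code of your own. Each camera call takes 0.05 s, during which the arm holds its last target. There are 200 camera calls.

## Working session

There is one attempt and no reset: what is moved stays moved. The work goes in short steps, Python scripts to look and compute and a shell command to move; the robot and the scene stay as the last step left them, time stands still between calls to the robot, and variables do not carry over. Pictures are saved under pics/ and viewed, at most 10 in all, crops included, and the job is handed in when it is done.

```bash
mkdir -p pics; ls; cat > h.py <<'E'
import numpy as np, cv2
from workcell import ctrl,get_image,camera_params,close_job
def pts(name):
    p=camera_params(name); im,d=get_image(name)
    K=p["K"];K=np.array(K);T=np.array(p["cam_to_world"])
    v,u=np.mgrid[0:d.shape[0],0:d.shape[1]].astype(np.float32)
    dc=np.array([p["k1"],0,0,0,0.])
    n=cv2.undistortPoints(np.stack([u.ravel(),v.ravel()],1)[:,None].astype(np.float64),K,dc)[:,0]
    z=d.ravel()[:,None]
    P=np.hstack([n*z,z])@T[:3,:3].T+T[:3,3]
    return im,d,P.reshape(*d.shape,3)
E
python3 - <<'E'
from h import *
s=ctrl.read_state(); print(s["time_s"],s["tool_pos"],s["tcp_rot"],s["force"])
for n in("side","top"):
    im,d,P=pts(n); cv2.imwrite(f"pics/{n}0.png",im); np.savez(f"/tmp/{n}.npz",im=im,d=d,P=P)
    print(n,camera_params(n)["cam_to_world"])
E
```

```text
pics
0.0 [0.18669027 0.69966686 0.23010316] [-1.79868109e+02  6.52763993e-03  1.65062112e+02] [0.29025883 0.09142316 0.3776488 ]
side [[ 0.97424527 -0.11886683  0.19161634  0.39612504]
 [-0.22548046 -0.5053692   0.83292288 -0.97533051]
 [-0.00216991 -0.85467692 -0.51915571  0.70185848]
 [ 0.          0.          0.          1.        ]]
top [[-5.32159148e-03 -9.99087292e-01  4.23823605e-02  5.33006870e-01]
 [-9.99985544e-01  5.28416911e-03 -9.94950187e-04 -1.54696147e-02]
 [ 7.70086528e-04 -4.23870426e-02 -9.99100969e-01  1.34018484e+00]
 [ 0.00000000e+00  0.00000000e+00  0.00000000e+00  1.00000000e+00]]
```

View pics/side0.png

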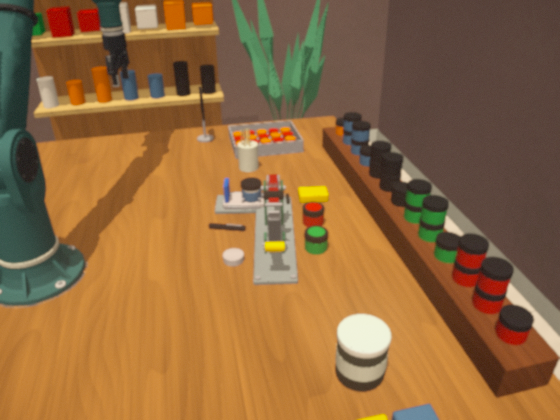

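View pics/top0.png

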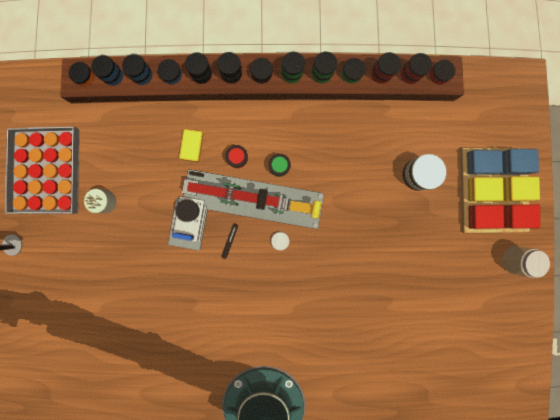

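The side view shows the press around (270,230). In the top view, the yellow trigger is at (317,209), the black thumb roller at (262,199), the blue plate at (183,236) and the red bar between x=190 and x=285.

```bash
python3 - <<'E'
from h import *
z=np.load("/tmp/top.npz");im,d,P=z["im"],z["d"],z["P"]
hsv=cv2.cvtColor(im,cv2.COLOR_BGR2HSV)
def m(lo,hi,box):
    k=cv2.inRange(hsv,lo,hi)>0; b=np.zeros_like(k);b[box[1]:box[3],box[0]:box[2]]=1;return k&b
def rep(n,k,zmin):
    k=k&(d>0)&(P[...,2]>zmin);q=P[k]
    print(n,k.sum(),"med",np.median(q,0).round(4),"mid",((np.percentile(q,3,0)+np.percentile(q,97,0))/2).round(4),"ext",np.ptp(q,axis=0).round(3)); return q
rep("trig",m((22,120,120),(35,255,255),(300,190,335,225)),.08)
rep("pad",m((0,0,0),(180,255,60),(250,182,275,215)),.13)
rep("plate",m((100,120,60),(130,255,255),(165,225,200,245)),.06)
rep("lid",m((0,0,0),(180,255,70),(170,195,205,222)),.065)
b=m((0,0,0),(180,255,255),(165,160,335,240))&(P[...,2]>.006)&(P[...,2]<.018)&(d>0)
r=m((0,130,60),(8,255,255),(180,175,290,215))
q=rep("red",r,.09);c,v=np.linalg.eigh(np.cov(q[:,:2].T));print(v[:,1],np.degrees(np.arctan2(v[1,1],v[0,1])))
for n,bx in dict(tin=(268,230,292,252),marker=(218,220,242,262),pot=(82,185,116,215),jt=(266,150,294,178),jp=(222,143,250,170),tub=(400,148,450,195)).items():
    k=m((0,0,0),(180,255,255),bx)&(P[...,2]>.009); rep(n,k,.009)
print(P[199,255:272].round(3).tolist())
E
```

```text
trig 113 med [ 0.5475 -0.1384  0.0991] mid [ 0.5475 -0.139   0.0994] ext [0.041 0.024 0.019]
pad 135 med [0.5746 0.0013 0.1479] mid [0.5735 0.0014 0.1481] ext [0.045 0.022 0.016]
plate 75 med [0.4791 0.2082 0.077 ] mid [0.4787 0.2093 0.0742] ext [0.016 0.047 0.021]
lid 367 med [0.5469 0.196  0.0759] mid [0.5469 0.197  0.076 ] ext [0.052 0.056 0.019]
red 729 med [0.588  0.0747 0.1191] mid [0.5856 0.0744 0.1197] ext [0.061 0.233 0.056]
[0.18103563 0.98347654] 79.56991208176504
tin 266 med [ 0.4621 -0.0478  0.018 ] mid [ 0.4621 -0.0478  0.0171] ext [0.049 0.049 0.014]
marker 173 med [0.4624 0.0887 0.0138] mid [0.4625 0.0899 0.0142] ext [0.093 0.044 0.012]
pot 638 med [0.5711 0.4269 0.0841] mid [0.5714 0.4362 0.0744] ext [0.064 0.065 0.128]
jt 399 med [ 0.6661 -0.0458  0.0504] mid [ 0.667  -0.0469  0.0489] ext [0.057 0.056 0.048]
jp 409 med [0.6905 0.0687 0.0501] mid [0.6909 0.0678 0.0457] ext [0.059 0.06  0.048]
tub 1221 med [ 0.6414 -0.4222  0.1007] mid [ 0.6417 -0.431   0.0628] ext [0.098 0.106 0.101]
[[0.573, 0.017, 0.129], [0.573, 0.014, 0.136], [0.573, 0.012, 0.13], [0.572, 0.009, 0.142], [0.572, 0.006, 0.149], [0.572, 0.004, 0.147], [0.572, 0.001, 0.146], [0.572, -0.001, 0.146], [0.572, -0.003, 0.145], [0.572, -0.006, 0.148], [0.572, -0.008, 0.147], [0.573, -0.011, 0.135], [0.572, -0.013, 0.14], [0.572, -0.016, 0.142], [0.572, -0.018, 0.143], [0.572, -0.021, 0.139], [0.572, -0.023, 0.142]]
```

```bash
cat > go.py <<'E'
import sys
from h import *
from scipy.spatial.transform import Rotation as R
O=np.array([0.588,0.082,0]);Y=79.6
def delta(p,yaw=Y):
    s=ctrl.read_state();Rc=R.from_euler("xyz",s["tcp_rot"],degrees=True)
    Rt=R.from_euler("xyz",[180,0,yaw],degrees=True)
    print("pos",np.round(s["tool_pos"],4),"rot",np.round(s["tcp_rot"],2),"F",np.round(s["force"],2),"t",s["time_s"],"w",round(s["width"],3))
    print("turn",((Rc.inv()*Rt).as_rotvec()/(np.pi/2)).round(4),"shift",(Rc.inv().apply(np.array(p)-s["tool_pos"])/.4).round(4))
def press(x,y,z): # press frame to world
    a=np.radians(Y); return O+np.array([x*np.sin(a)+y*np.cos(a),-x*np.cos(a)+y*np.sin(a),z])
if __name__=="__main__": delta(press(*map(float,sys.argv[1:4])),float(sys.argv[4]) if len(sys.argv)>4 else Y)
E
python3 go.py 0 -.085 .23
python3 -m jog '[[[0,0,-0.45,-0.5,-0.52,0,-1],[0,0,-0.45,-0.5,-0.52,0,-1],[0,0,-0.45,-0.5,-0.52,0,-1],[0,0,-0.45,-0.5,-0.52,0,-1],[0,0,-0.45,-0.5,-0.52,0,-1]]]' 40
python3 go.py 0 -.085 .23
```

```text
pos [0.1868 0.6997 0.2303] rot [-1.7988e+02  1.0000e-02  1.6506e+02] F [-0.67  0.26 -0.56] t 0.1 w 0.086
turn [-0.001   0.001   0.9496] shift [-1.3841 -1.4454  0.0038]
time_s: 0.6
tool_pos: [0.3086, 0.4795, 0.231]
tcp_rot: [-180.0, -0.0, -154.1]
force: [1.1, 0.7, 0.5]
width: 0.0123
gripper_force: 0.0
pos [0.3086 0.4795 0.231 ] rot [-1.7997e+02 -2.0000e-02 -1.5413e+02] F [1.14 0.66 0.48] t 0.6 w 0.012
turn [-5.0000e-04  3.0000e-04  1.4029e+00] shift [-0.0694 -1.3704  0.0032]
```

```bash

python3 -m jog '[[[0,0,0.47,-0.03,-0.6,0,-1],[0,0,0.47,-0.03,-0.6,0,-1],[0,0,0.47,-0.03,-0.6,0,-1],[0,0,0.47,-0.03,-0.6,0,-1],[0,0,0.47,-0.03,-0.6,0,-1]]]'
python3 go.py 0 -.085 .23
```

```text
time_s: 1.1
tool_pos: [0.4231, 0.267, 0.2312]
tcp_rot: [-179.9, 0.0, 162.8]
force: [-0.5, 0.6, -0.3]
width: 0.0004
gripper_force: 0.0
pos [0.4231 0.267  0.2312] rot [-1.7995e+02  1.0000e-02  1.6279e+02] F [-0.49  0.6  -0.28] t 1.1 w 0.0
turn [-4.000e-04  5.000e-04  9.243e-01] shift [-0.5558 -0.5309  0.0037]
```

```bash

python3 -m jog '[[[0,0,0.47,0,0,0,-1],[0,0,0.47,0,0,0,-1],[0,0,0.47,0,0,0,-1],[0,0,0.47,0,0,0,-1],[0,0,0.47,0,0,0,-1]]]'
python3 go.py 0 -.085 .23
```

```text
time_s: 1.6
tool_pos: [0.422, 0.2701, 0.231]
tcp_rot: [-180.0, 0.0, 120.6]
force: [-0.9, 0.5, 0.5]
width: -0.0001
gripper_force: 0.0
pos [0.422  0.2701 0.231 ] rot [-179.96    0.    120.61] F [-0.85  0.52  0.49] t 1.6 w -0.0
turn [-4.000e-04  2.000e-04  4.557e-01] shift [-0.7764 -0.0217  0.0027]
```

```bash

python3 -m jog '[[[0,0,0.4557,-0.776,-0.022,0.003,-1],[0,0,0.4557,-0.776,-0.022,0.003,-1],[0,0,0.4557,-0.776,-0.022,0.003,-1],[0,0,0.4557,-0.776,-0.022,0.003,-1],[0,0,0.4557,-0.776,-0.022,0.003,-1]]]'
python3 go.py 0 -.085 .17
```

```text
time_s: 2.1
tool_pos: [0.5451, 0.0508, 0.2302]
tcp_rot: [-180.0, -0.0, 79.7]
force: [0.9, 0.7, 0.2]
width: -0.0
gripper_force: 0.0
pos [0.5451 0.0508 0.2302] rot [-179.98   -0.     79.67] F [0.85 0.7  0.24] t 2.1 w -0.0
turn [-0.0002 -0.0001  0.0008] shift [-0.1167  0.0912  0.1506]
```

```bash

python3 -m jog '[[[0,0,0,-0.117,0.091,0,-1],[0,0,0,-0.117,0.091,0,-1],[0,0,0,-0.117,0.091,0.1,-1],[0,0,0,-0.117,0.091,0.13,-1],[0,0,0,-0.117,0.091,0.13,-1]]]'
python3 go.py 0 -.085 .155
python3 - <<'E'
from h import *
im,d,P=pts("side"); im2=get_image("wrist")[0]
cv2.imwrite("pics/a.png",np.hstack([cv2.resize(im[140:300,180:340],(400,400)),cv2.resize(im2,(400,300))[:, :].copy() if 0 else cv2.copyMakeBorder(cv2.resize(im2,(400,300)),0,100,0,0,0)]))
E
```

```text
time_s: 2.6
tool_pos: [0.5699, 0.001, 0.1761]
tcp_rot: [-179.6, 0.1, 80.0]
force: [0.3, 0.3, 0.6]
width: -0.0002
gripper_force: 0.0
pos [0.5699 0.001  0.1761] rot [-1.7964e+02  5.0000e-02  8.0010e+01] F [0.32 0.28 0.61] t 2.6 w -0.0
turn [-0.004   0.0006  0.0046] shift [-0.0052  0.0082  0.0527]
```

View pics/a.png

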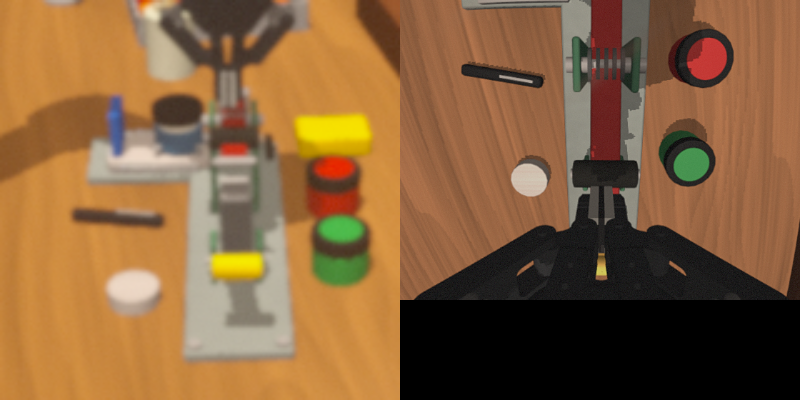

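The side crop shows shut fingers above the black roller at (232,135). In the wrist view the roller is at (605,173) and the fingertips at (600,195), centred across its length. I'll check the y offset by depth.

```bash
python3 - <<'E'
from h import *
from go import *
im,d,P=pts("wrist")
g=im.max(2)
k=(g<70)&(d>0)&(P[...,2]>.12)&(P[...,2]<.16)
k[:, :230]=0;k[:,345:]=0;k[:215]=0;k[270:]=0
Q=(P[k]-O); a=np.radians(Y)
x=Q[:,0]*np.sin(a)-Q[:,1]*np.cos(a); y=Q[:,0]*np.cos(a)+Q[:,1]*np.sin(a)
print(k.sum(),np.percentile(x,[2,50,98]).round(4),np.percentile(y,[2,50,98]).round(4),np.percentile(P[k][:,2],[2,50,98]).round(4))
t=Q[:,2]>np.percentile(Q[:,2],80);print(np.median(y[t]),Q[t,2].mean())
E
python3 go.py 0 -.085 .155
```

```text
3392 [-0.0227  0.0009  0.0242] [-0.0905 -0.0787 -0.0723] [0.1379 0.1482 0.1506]
-0.08283701455747952 0.15001764376393328
pos [0.5728 0.0007 0.1791] rot [ 1.7995e+02 -3.0000e-02  8.0020e+01] F [ 0.22 -0.25 -0.17] t 2.75 w -0.0
turn [ 0.0006 -0.0003  0.0047] shift [-0.0059  0.0006  0.0604]
```

```bash

python3 -m jog '[[[0,0,0.004,-0.005,0,0.03,-1],[0,0,0.004,-0.005,0,0.06,-1],[0,0,0.004,-0.005,0,0.072,-1],[0,0,0.004,-0.005,0,0.08,-1],[0,0,0.004,-0.005,0,0.08,-1]]]'
python3 -m jog '[[[0,0,0,0,0,0.005,-1],[0,0,0,0,0,0.01,-1],[0,0,0,0,0,0.015,-1],[0,0,0,0,0,0.02,-1],[0,0,0,0,0,0.02,-1]]]'
```

```text
time_s: 3.25
tool_pos: [0.5714, -0.0019, 0.1462]
tcp_rot: [-179.9, -0.0, 79.6]
force: [-2.2, 0.8, 6.2]
width: -0.0001
gripper_force: 2.9
time_s: 3.75
tool_pos: [0.5714, -0.002, 0.1387]
tcp_rot: [-179.9, -0.0, 79.6]
force: [-3.4, 0.0, 7.4]
width: 0.0
gripper_force: 3.7
```

```bash

python3 -m jog '[[[0,0,0,0,0,0.005,-1],[0,0,0,0,0,0.01,-1],[0,0,0,0,0,0.015,-1],[0,0,0,0,0,0.02,-1],[0,0,0,0,0,0.02,-1]]]'
python3 -m jog '[[[0,0,0,0,0,0.005,-1],[0,0,0,0,0,0.01,-1],[0,0,0,0,0,0.01,-1]]]'
python3 -m jog '[[[0,0,0,0,0,0.005,-1],[0,0,0,0,0,0.005,-1]]]'
python3 -m jog '[[[0,0,0,0,0,0.005,-1],[0,0,0,0,0,0.005,-1]]]'
```

```text
time_s: 4.25
tool_pos: [0.5713, -0.0021, 0.1309]
tcp_rot: [-179.9, -0.0, 79.6]
force: [-3.3, -0.6, 8.1]
width: -0.0002
gripper_force: 4.1
time_s: 4.55
tool_pos: [0.5714, -0.002, 0.1269]
tcp_rot: [-179.9, -0.0, 79.6]
force: [-3.3, -0.8, 7.4]
width: -0.0001
gripper_force: 3.8
time_s: 4.75
tool_pos: [0.5714, -0.002, 0.1248]
tcp_rot: [-179.9, -0.0, 79.6]
force: [-3.6, 0.4, 6.4]
width: 0.0001
gripper_force: 3.3
time_s: 4.95
tool_pos: [0.5714, -0.0019, 0.1224]
tcp_rot: [-179.9, -0.0, 79.6]
force: [-1.4, 0.0, 3.2]
width: 0.0
gripper_force: 1.7
```

```bash

python3 -m jog '[[[0,0,0,0,0,0,-1],[0,0,0,0,0,0,-1]]]'
python3 - <<'E'
from h import *
im=get_image("side")[0]; im2=get_image("wrist")[0]
cv2.imwrite("pics/b.png",np.hstack([cv2.resize(im[180:260,230:310],(400,400)),cv2.copyMakeBorder(cv2.resize(im2,(400,300)),0,100,0,0,0)]))
E
```

```text
time_s: 5.15
tool_pos: [0.5714, -0.0019, 0.1223]
tcp_rot: [-179.9, -0.0, 79.6]
force: [-3.2, -0.5, 5.2]
width: 0.0
gripper_force: 2.2
```

View pics/b.png

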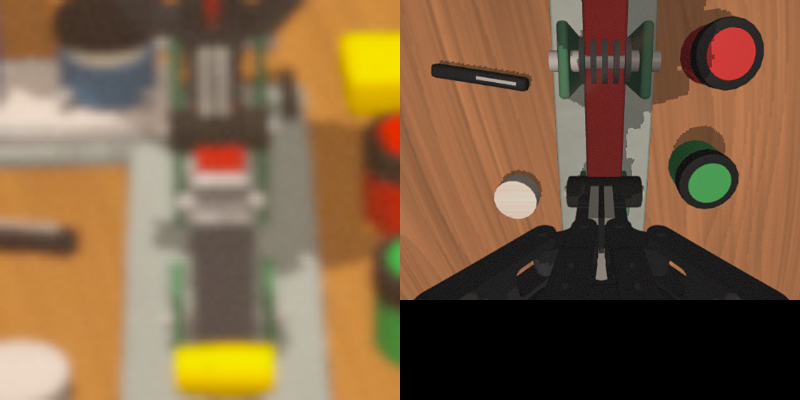

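The picture shows the fingertips sitting on the black roller at (215,130) and (605,190), and the bar is tilting. I'll carry on slowly.

```bash
for i in 1 ; do
python3 -m jog '[[[0,0,0,0,0,0.003,-1],[0,0,0,0,0,0.003,-1]]]' | grep -E "pos|force"
python3 -m jog '[[[0,0,0,0,0,0.003,-1],[0,0,0,0,0,0.003,-1]]]'| grep -E "pos|force"
python3 -m jog '[[[0,0,0,0,0,0.003,-1],[0,0,0,0,0,0.003,-1]]]'| grep -E "pos|force"
done
```

```text
tool_pos: [0.5714, -0.0019, 0.1212]
force: [-4.1, 0.5, 7.2]
gripper_force: 3.1
tool_pos: [0.5715, -0.0018, 0.1202]
force: [-4.4, 1.6, 7.4]
gripper_force: 4.0
tool_pos: [0.5715, -0.0018, 0.1191]
force: [-4.6, 0.5, 8.9]
gripper_force: 4.5
```

```bash

python3 -m jog '[[[0,0,0,0,0,0.003,-1],[0,0,0,0,0,0.003,-1]]]' | grep -E "pos|force"
python3 -m jog '[[[0,0,0,0,0,0.003,-1],[0,0,0,0,0,0.003,-1]]]'| grep -E "pos|force"
python3 -m jog '[[[0,0,0,0,0,0.003,-1],[0,0,0,0,0,0.003,-1]]]'| grep -E "pos|force"
python3 -m jog '[[[0,0,0,0,0,0.003,-1],[0,0,0,0,0,0.003,-1]]]'| grep -E "pos|force"
```

```text
tool_pos: [0.5715, -0.0017, 0.1182]
force: [-4.8, 1.0, 12.1]
gripper_force: 5.8
tool_pos: [0.5715, -0.0017, 0.1174]
force: [-5.8, 2.1, 14.0]
gripper_force: 7.2
tool_pos: [0.5716, -0.0016, 0.1165]
force: [-5.6, 0.9, 17.5]
gripper_force: 8.5
tool_pos: [0.5716, -0.0016, 0.1157]
force: [-7.1, 1.2, 20.0]
gripper_force: 9.9
```

The force drop was near z=0.122 and the bumper climb took it to 20 N, so the catch is past. I'll back off gently.

```bash

python3 -m jog '[[[0,0,0,0,0,-0.005,-1],[0,0,0,0,0,-0.01,-1],[0,0,0,0,0,-0.015,-1],[0,0,0,0,0,-0.02,-1],[0,0,0,0,0,-0.02,-1]]]' | grep -E "pos|force"
python3 -m jog '[[[0,0,0,0,0,-0.01,-1],[0,0,0,0,0,-0.02,-1],[0,0,0,0,0,-0.03,-1],[0,0,0,0,0,-0.03,-1]]]' | grep -E "pos|force"
```

```text
tool_pos: [0.5733, -0.0021, 0.1221]
force: [1.0, -1.0, -0.2]
gripper_force: 0.0
tool_pos: [0.5727, -0.0021, 0.1346]
force: [-0.7, 0.3, -0.1]
gripper_force: 0.0
```

```bash

python3 -m jog '[[[0,0,0,0,0,-0.1,-1],[0,0,0,0,0,-0.2,-1],[0,0,0,0,0,-0.25,-1],[0,0,0,0,0,-0.25,-1],[0,0,0,0,0,-0.25,-1]]]' | grep -E "pos|force"
python3 go.py -.170 .105 .225
```

```text
tool_pos: [0.5719, -0.0018, 0.2339]
force: [-0.1, 0.8, -1.0]
gripper_force: 0.0
pos [ 0.5719 -0.0018  0.2339] rot [ 1.7999e+02 -2.0000e-02  7.9600e+01] F [-0.06  0.8  -0.97] t 8.05 w 0.0
turn [ 0.0001 -0.0003 -0.    ] shift [ 0.4757 -0.4232  0.0224]
```

```bash

python3 -m jog '[[[0,0,0,0,-0.1,0,-1],[0,0,0,0.1,-0.2,0,-1],[0,0,0,0.2,-0.28,0,-1],[0,0,0,0.28,-0.36,0,-1],[0,0,0,0.38,-0.42,0,-1]]]' | grep -E "pos|force"
python3 -m jog '[[[0,0,0,0.096,0,0.02,-1],[0,0,0,0.096,0,0.02,-1],[0,0,0,0.096,0,0.02,-1]]]' | grep -E "pos|force"
python3 go.py -.170 .105 .05
python3 - <<'E'
from h import *
from go import *
im,d,P=pts("wrist"); s=get_image("top")[0]
cv2.imwrite("pics/c.png",np.hstack([cv2.resize(s[160:250,160:340],(400,200)),cv2.resize(im,(400,200))]))
a=np.radians(Y)
im,d,P=pts("top")
h=cv2.cvtColor(im,cv2.COLOR_BGR2HSV);k=(cv2.inRange(h,(100,120,50),(130,255,255))>0)&(P[...,2]>.04)&(P[...,2]<.09)&(np.abs(P[...,0]-.48)<.05)&(np.abs(P[...,1]-.2)<.06)
print(k.sum())
if k.sum():
    Q=P[k]-O;x=Q[:,0]*np.sin(a)-Q[:,1]*np.cos(a); y=Q[:,0]*np.cos(a)+Q[:,1]*np.sin(a);print(np.percentile(x,[5,50,95]),np.percentile(y,[5,50,95]))
E
```

```text
tool_pos: [0.4307, 0.178, 0.2323]
force: [0.7, 0.2, 0.1]
gripper_force: 0.0
tool_pos: [0.4401, 0.2161, 0.2244]
force: [-0.5, -1.0, 0.3]
gripper_force: 0.0
pos [0.4401 0.2161 0.2244] rot [-1.7988e+02  1.6000e-01  7.9740e+01] F [-0.47 -0.99  0.33] t 8.85 w -0.0
turn [-0.0013  0.0018  0.0016] shift [8.00e-04 1.00e-04 4.36e-01]
82
[-0.13467216 -0.12973787 -0.12602188] [0.08355953 0.10602194 0.12835089]
```

View pics/c.png

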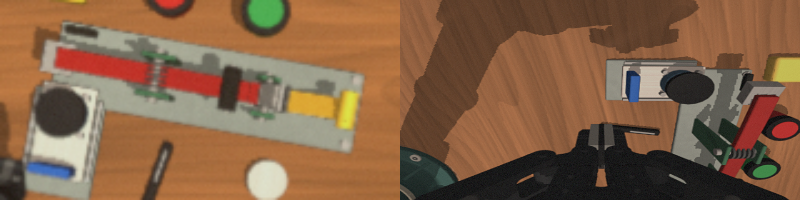

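The top crop shows the bar cocked (the striker end is raised at (50,55)) and the blue plate at (50,170). In the wrist view the plate is at (633,85). Next I lower beside the plate.

```bash

python3 -m jog '[[[0,0,0,0,0,0.11,-1],[0,0,0,0,0,0.22,-1],[0,0,0,0,0,0.33,-1],[0,0,0,0,0,0.42,-1],[0,0,0,0,0,0.43,-1]]]' | grep -E "pos|force"
python3 -m jog '[[[0,0,0,0,0.015,0,-1],[0,0,0,0,0.03,0,-1],[0,0,0,0,0.035,0,-1],[0,0,0,0,0.035,0,-1]]]' | grep -E "pos|force"
python3 go.py -.170 .105 .05
```

```text
tool_pos: [0.4392, 0.2128, 0.0508]
force: [-1.0, 0.1, -0.1]
gripper_force: 0.0
tool_pos: [0.4568, 0.2135, 0.0556]
force: [0.5, -0.4, -0.4]
gripper_force: 0.0
pos [0.4568 0.2135 0.0556] rot [ 1.7981e+02 -1.2000e-01  7.9560e+01] F [ 0.5  -0.43 -0.38] t 9.9 w 0.0
turn [ 0.0021 -0.0014 -0.0005] shift [-0.0018 -0.0431  0.0137]
```

```bash

python3 -m jog '[[[0,0,0,0,0.01,0,-1],[0,0,0,0,0.02,0,-1],[0,0,0,0,0.03,0,-1],[0,0,0,0,0.04,0,-1],[0,0,0,0,0.05,0,-1]]]' | grep -E "pos|force"
python3 -m jog '[[[0,0,0,0,0.01,0,-1],[0,0,0,0,0.02,0,-1],[0,0,0,0,0.03,0,-1],[0,0,0,0,0.04,0,-1],[0,0,0,0,0.05,0,-1]]]' | grep -E "pos|force"
python3 -m jog '[[[0,0,0,0,0.01,0,-1],[0,0,0,0,0.02,0,-1],[0,0,0,0,0.03,0,-1],[0,0,0,0,0.03,0,-1],[0,0,0,0,0.03,0,-1]]]' | grep -E "pos|force"
python3 go.py -.0895 .105 .05
```

```text
tool_pos: [0.4745, 0.2096, 0.0539]
force: [-1.9, 0.7, 1.8]
gripper_force: 1.4
tool_pos: [0.4947, 0.2059, 0.0539]
force: [-2.9, 0.5, 0.9]
gripper_force: 1.4
tool_pos: [0.5073, 0.2033, 0.054]
force: [-0.8, 1.1, 0.1]
gripper_force: 0.1
pos [0.5073 0.2033 0.054 ] rot [ 1.7987e+02 -1.0000e-02  7.9550e+01] F [-0.84  1.12  0.09] t 11.4 w -0.0
turn [ 0.0015 -0.0001 -0.0006] shift [0.0007 0.0293 0.0101]
```

```bash

python3 -m jog '[[[0,0,0,0,0.008,0,-1],[0,0,0,0,0.016,0,-1],[0,0,0,0,0.02,0,-1],[0,0,0,0,0.02,0,-1]]]' | grep -E "pos|force"
python3 -m jog '[[[0,0,0,0,0.005,0,-1],[0,0,0,0,0.005,0,-1]]]' | grep -E "pos|force"
python3 -m jog '[[[0,0,0,0,0.005,0,-1],[0,0,0,0,0.005,0,-1]]]' | grep -E "pos|force"
python3 -m jog '[[[0,0,0,0,0.004,0,-1],[0,0,0,0,0.004,0,-1]]]' | grep -E "pos|force"
```

```text
tool_pos: [0.5143, 0.202, 0.0539]
force: [-1.8, 1.2, 1.1]
gripper_force: 0.9
tool_pos: [0.5161, 0.2016, 0.0539]
force: [-2.1, -0.5, 0.1]
gripper_force: 1.0
tool_pos: [0.5182, 0.2013, 0.0539]
force: [-2.5, -0.1, 0.5]
gripper_force: 1.0
tool_pos: [0.5197, 0.201, 0.0539]
force: [-2.3, -0.0, 0.8]
gripper_force: 1.0
```

```bash

python3 -m jog '[[[0,0,0,0,0.005,0,-1],[0,0,0,0,0.005,0,-1]]]' | grep -E "pos|force"
python3 -m jog '[[[0,0,0,0,0.005,0,-1],[0,0,0,0,0.005,0,-1]]]' | grep -E "pos|force"
python3 -m jog '[[[0,0,0,0,0.005,0,-1],[0,0,0,0,0.005,0,-1]]]' | grep -E "pos|force"
python3 go.py -.0895 .105 .05
```

```text
tool_pos: [0.5212, 0.2007, 0.0539]
force: [-2.3, -0.6, 1.2]
gripper_force: 1.6
tool_pos: [0.5221, 0.2005, 0.0538]
force: [-5.4, -0.4, 3.0]
gripper_force: 2.6
tool_pos: [0.5228, 0.2004, 0.0538]
force: [-6.9, 1.4, 4.6]
gripper_force: 3.5
pos [0.5228 0.2004 0.0538] rot [-1.7969e+02  5.0000e-02  7.9630e+01] F [-6.93  1.44  4.62] t 13.0 w -0.0
turn [-0.0035  0.0006  0.0003] shift [ 0.0008 -0.0099  0.0095]
```

The shuttle is on the rubber stop. I'll hold there a moment, then withdraw and check.

```bash

python3 -m jog '[[[0,0,0,0,0.003,0,-1],[0,0,0,0,0.003,0,-1],[0,0,0,0,0.003,0,-1],[0,0,0,0,0.003,0,-1]]]' | grep -E "pos|force"
python3 -m jog '[[[0,0,0,0,-0.01,0,-1],[0,0,0,0,-0.03,0,-1],[0,0,0,0,-0.06,0,-1],[0,0,0,0,-0.1,0,-1],[0,0,0,0,-0.1,0,-1]]]' | grep -E "pos|force"
python3 -m jog '[[[0,0,0,0,0,-0.1,-1],[0,0,0,0,0,-0.2,-1],[0,0,0,0,0,-0.32,-1],[0,0,0,0,0,-0.43,-1],[0,0,0,0,0,-0.45,-1]]]' | grep -E "pos|force"
python3 go.py 0 -.228 .23
python3 - <<'E'
from h import *
from go import *
a=np.radians(Y)
im,d,P=pts("top")
cv2.imwrite("pics/d.png",cv2.resize(im[160:250,160:340],(720,360)))
h=cv2.cvtColor(im,cv2.COLOR_BGR2HSV);k=(cv2.inRange(h,(100,120,50),(130,255,255))>0)&(P[...,2]>.04)&(P[...,2]<.09)&(np.abs(P[...,0]-.51)<.08)&(np.abs(P[...,1]-.2)<.06)
print(k.sum())
if k.sum():
    Q=P[k]-O;x=Q[:,0]*np.sin(a)-Q[:,1]*np.cos(a); y=Q[:,0]*np.cos(a)+Q[:,1]*np.sin(a);print(np.percentile(x,[5,50,95]),np.percentile(y,[5,50,95]))
E
```

```text
tool_pos: [0.523, 0.2004, 0.0537]
force: [-8.6, 1.5, 6.1]
gripper_force: 4.1
tool_pos: [0.4839, 0.2078, 0.0537]
force: [-0.3, 0.1, 0.3]
gripper_force: 0.0
tool_pos: [0.4908, 0.2082, 0.239]
force: [0.4, 1.1, 0.5]
gripper_force: 0.0
pos [0.4908 0.2082 0.239 ] rot [179.5   -0.4   79.58] F [0.37 1.09 0.48] t 14.4 w -0.0
turn [ 0.0055 -0.0044 -0.0003] shift [-0.8365  0.2961  0.0194]
68
[-0.07154087 -0.06756917 -0.0632928 ] [0.08448659 0.10554722 0.12747259]
```

View pics/d.png

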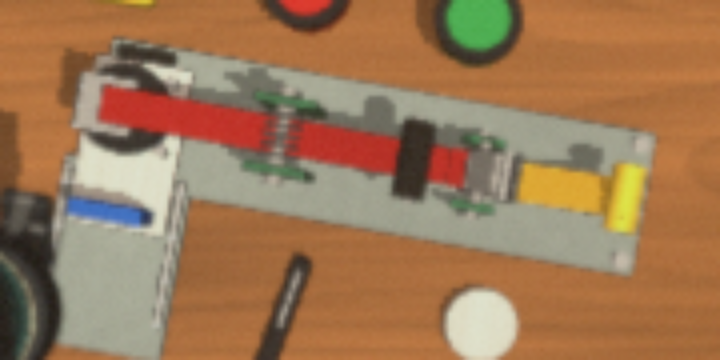

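The picture shows the jar under the raised striker at (125,105), the plate in at (110,210), and the trigger at (627,198). Next is the move to the trigger.

```bash

python3 -m jog '[[[0.005,-0.004,0,-0.12,0,0,-1],[0.005,-0.004,0,-0.24,0,0,-1],[0.005,-0.004,0,-0.36,0.05,0,-1],[0.005,-0.004,0,-0.48,0.1,0,-1],[0.005,-0.004,0,-0.58,0.15,0,-1]]]' | grep -E "pos|force"
python3 -m jog '[[[0,0,0,-0.1,0.05,0,-1],[0,0,0,-0.2,0.1,0,-1],[0,0,0,-0.256,0.146,0,-1],[0,0,0,-0.256,0.146,0,-1],[0,0,0,-0.256,0.146,0,-1]]]' | grep -E "pos|force"
python3 -m jog '[[[0,0,0,0,0,0,-1],[0,0,0,0,0,0,-1]]]' | grep -E "pos|force"
python3 go.py 0 -.226 .105
```

```text
tool_pos: [0.503, -0.0335, 0.2325]
force: [-0.2, 0.5, 0.3]
gripper_force: 0.0
tool_pos: [0.5423, -0.1433, 0.2325]
force: [-0.7, 0.6, 0.2]
gripper_force: 0.0
tool_pos: [0.5426, -0.1412, 0.2334]
force: [0.6, 0.5, -0.1]
gripper_force: 0.0
pos [ 0.5426 -0.1412  0.2334] rot [-179.45    0.31   79.73] F [ 0.59  0.53 -0.05] t 15.65 w -0.0
turn [-0.0061  0.0035  0.0014] shift [0.0062 0.0139 0.3209]
```

```bash

python3 -m jog '[[[0,0,0,0.003,0.01,0.1,-1],[0,0,0,0.003,0.01,0.2,-1],[0,0,0,0.003,0.01,0.28,-1],[0,0,0,0.003,0.01,0.31,-1],[0,0,0,0.003,0.01,0.31,-1]]]' | grep -E "pos|force"
python3 go.py 0 -.226 .105
python3 -m jog '[[[0,0,0,0,0,0.01,-1],[0,0,0,0,0,0.02,-1],[0,0,0,0,0,0.03,-1],[0,0,0,0,0,0.04,-1],[0,0,0,0,0,0.04,-1]]]' | grep -E "pos|force"
python3 -m jog '[[[0,0,0,0,0,0.01,-1],[0,0,0,0,0,0.02,-1],[0,0,0,0,0,0.03,-1],[0,0,0,0,0,0.03,-1],[0,0,0,0,0,0.03,-1]]]' | grep -E "pos|force"
python3 go.py 0 -.226 .105
```

```text
tool_pos: [0.5452, -0.1421, 0.1088]
force: [0.0, 0.2, 0.1]
gripper_force: 0.0
pos [ 0.5452 -0.1421  0.1088] rot [-179.35    0.34   79.66] F [0.   0.2  0.14] t 16.15 w 0.0
turn [-0.0072  0.0038  0.0006] shift [0.0053 0.0043 0.0095]
tool_pos: [0.5464, -0.1433, 0.0941]
force: [-0.8, 0.4, -0.4]
gripper_force: 0.1
tool_pos: [0.5459, -0.1433, 0.0819]
force: [0.3, -0.4, 1.8]
gripper_force: 0.5
pos [ 0.5459 -0.1433  0.0819] rot [-179.51    0.35   79.59] F [ 0.33 -0.43  1.79] t 17.15 w -0.0
turn [-0.0054  0.0039 -0.0001] shift [ 0.0076  0.0013 -0.0578]
```

```bash

python3 -m jog '[[[0,0,0,0,0,0.007,-1],[0,0,0,0,0,0.014,-1],[0,0,0,0,0,0.02,-1],[0,0,0,0,0,0.02,-1]]]' | grep -E "pos|force"
python3 -m jog '[[[0,0,0,0,0,0.005,-1],[0,0,0,0,0,0.01,-1],[0,0,0,0,0,0.014,-1],[0,0,0,0,0,0.014,-1]]]' | grep -E "pos|force"
python3 - <<'E'
from h import *
from go import *
im,d,P=pts("top")
cv2.imwrite("pics/e.png",cv2.resize(im[160:250,160:340],(720,360)))
s=get_image("side")[0];cv2.imwrite("pics/f.png",np.vstack([cv2.resize(im[160:250,160:340],(500,250)),cv2.resize(s[160:290,200:340],(500,350))]))
E
```

```text
tool_pos: [0.546, -0.1434, 0.0738]
force: [-0.3, -0.2, 1.1]
gripper_force: 0.5
tool_pos: [0.546, -0.1434, 0.0683]
force: [-0.6, 0.6, 1.2]
gripper_force: 0.5
```

View pics/f.png

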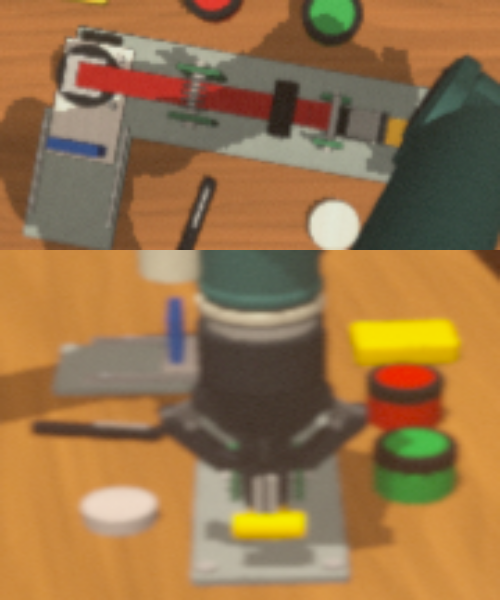

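The top view shows the striker head lower on the lid at (80,72), and the side view shows the trigger pressed at (268,525). I'll lift away and check the heights by depth.

```bash

python3 -m jog '[[[0,0,0,0,0,-0.05,-1],[0,0,0,0,0,-0.1,-1],[0,0,0,0,0,-0.2,-1],[0,0,0,0,0,-0.3,-1],[0,0,0,-0.05,0,-0.4,-1]]]' | grep -E "pos|force"
python3 -m jog '[[[0,0,0,-0.1,0,-0.05,-1],[0,0,0,-0.2,0,-0.05,-1],[0,0,0,-0.3,0,-0.05,-1],[0,0,0,-0.3,0,-0.05,-1],[0,0,0,-0.3,0,-0.05,-1]]]' | grep -E "pos|force"
python3 - <<'E'
from h import *
from go import *
im,d,P=pts("top")
cv2.imwrite("pics/g.png",cv2.resize(im[130:260,160:340],(720,520)))
a=np.radians(Y);Q=P-O;x=Q[...,0]*np.sin(a)-Q[...,1]*np.cos(a);y=Q[...,0]*np.cos(a)+Q[...,1]*np.sin(a)
def h(n,x0,x1,y0,y1):
    k=(d>0)&(x>x0)&(x<x1)&(y>y0)&(y<y1);z=P[k][:,2];print(n,k.sum(),np.percentile(z,[10,50,90]).round(4))
h("pad",-.02,.02,-.088,-.078);h("bar+60",-.005,.005,.05,.07);h("bar-60",-.005,.005,-.07,-.05);h("head",-.008,.008,.104,.112);h("lid",-.026,-.02,.1,.12);h("lid2",.02,.026,.1,.12);h("plate",-.075,-.06,.09,.12)
E
```

```text
tool_pos: [0.5442, -0.1591, 0.2295]
force: [0.6, 1.0, -0.4]
gripper_force: 0.0
tool_pos: [0.5215, -0.2813, 0.2494]
force: [0.6, 1.0, -0.2]
gripper_force: 0.0
pad 65 [0.1458 0.1486 0.1525]
bar+60 29 [0.1036 0.1067 0.1091]
bar-60 31 [0.1284 0.13   0.1331]
head 19 [0.0946 0.0976 0.1002]
lid 18 [0.0675 0.0692 0.0733]
lid2 16 [0.066  0.0695 0.0709]
plate 70 [0.0234 0.0771 0.0814]
```

View pics/g.png

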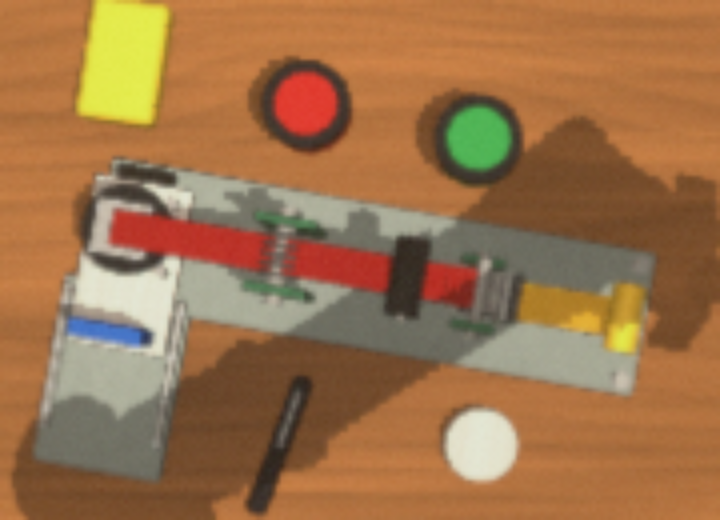

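The lid top has dropped from 76 to about 69.5 mm, the roller is back at its rest height, and the shuttle is home. The bystanders in this view are in place and the hand is clear. I'm handing in.

```bash
python3 -c "
from workcell import close_job
print(close_job())"
```

```text
the job is handed in; nothing more can be done
None
```

The lid is snapped onto the jar: its top dropped from 76 to about 69.5 mm, the bar is back at rest, the shuttle is home and the hand is clear; the job is handed in, but the hand-in gave no verdict.

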